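# Close up the leaf jig for drilling

### The job

Get the loaded drilling jig ready for the drill, pushing with the fingertips only and picking nothing up: push the wooden block along its slot until it is hard against the end stop, swing the hinged leaf over and press it down flat on the jig, and then push the bolt fully across over the leaf's edge. Leave the other things on the bench where they lie.

Things in the scene. Friction and masses are not known exactly. Their poses are not given: they have to be found in the camera images.
- jig: Drilling jig fixed to the bench. Origin on the bench under the slot's middle; x along the slot from its mouth (robot's side) to the end stop, y left, z up. In this frame (mm): plywood base x -135 to 72, y -102 to 62, top z 12; two rails x -45 to 55, y 26.5 to 44.5 each side, tops z 49; stop face x 55; bolt carrier x -22 to 22, y -99 to -45; bolt guides' tops z 66.
- block_center (a point): Centre of the loose pale wooden block, 110 mm long (along the slot) x 50 wide x 35 high, 0.09 to 0.18 kg. It lies on the base (z 12 to 47 of the jig's frame), started in the slot, its near end sticking out toward the robot. Hard against the end stop its centre is at x 0, y about 0 of the jig's frame.
- leaf (a joint): Angle of the hinged aluminium leaf (116 mm along the slot, 6 thick, two steel drill bushes): 0 = shut, flat on the rails; 1.57 = upright; starts at 2.2 to 2.5, leaning back to the left. Stiff hinge (0.1 N m): it stays where left and must be pushed all the way. A lip (14 mm deep) under its near edge drops in front of the block; it lands on top, keeping the leaf up, if the block is not home.
- leaf_hinge (a point): Point on the hinge axis level with the middle of the leaf's length: 52 mm above the bench, at x -6, y 47.5 of the jig's frame. The axis is parallel to the jig's x; as it shuts, the leaf turns about it from the left over the top to the right.
- leaf_edge (a point): Middle of the leaf's free edge (half-way through its thickness), 88.5 mm from the hinge axis; moves with the leaf. Shut, it lies at x -6, y -41, z 52 of the jig's frame, the leaf's top at z 55. The flanges of the two drill bushes (18 mm across, at x -25 and 25, y 0) stand 3 mm above that.
- bolt (a joint): Travel of the steel barrel bolt toward the jig's +y (left): 0 = drawn back (it starts at 0 to 0.005), 0.028 m = fully shot, its end lying over the leaf's free edge. It slides with 2 N of friction and stays where it is left; drawn back it is clear of the leaf.
- bolt_knob (a point): Centre of the 15 mm ball on top of the bolt's knob, a 10 mm thick upright post standing on the bolt from z 60; the ball's centre is at z 88 of the jig's frame, x 0, y -87 when drawn back and -59 when shot. Push it from its right side.
- spare_offcut: Bystander: flat wooden offcut 60 x 90 x 18 mm lying left of the jig; origin under its centre. Leave it where it lies.
- tape_measure: Bystander: grey tape measure 36 x 76 x 70 mm standing right of the jig; origin under its centre. Leave it where it is.
- thin_strip: Bystander: thin wooden strip 38 x 130 x 12 mm lying right of the jig, y of its frame lengthwise; origin under its centre. Leave it where it lies.
- block: The same wooden block: frame with its origin under the block's centre, y along its length.

How it is judged:
By the outcome, as a careful person would: the job done as asked, in the order asked, and still so for the second after the job is handed in, with the robot touching nothing.
It also fails if it takes over 51 s, if anything falls off the work surface, if the arm or the gripper's body presses on something with over 40 N, if the wrist force passes 120 N, or if a joint passes its speed limit or range.

### The arm

A 6-joint arm with a two-finger parallel gripper is mounted at the origin on a cart in front of the work surface, level with it; the furniture and walls round the work are solid. World frame = base frame: x ahead of the robot, y to its left, z up, the work surface at z = 0. Lengths are in m, angles in rad, forces in N, time in s.
With the tool pointing down it reaches from about 0.25 to 0.775 m from the base axis. Payload 4 kg.
Tool frame: the origin (TCP) lies at the very end of the fingers, on their centre line; the grasp point (between the pads) lies 19 mm behind it (robot.pinch_z is the distance from the TCP to the grasp point, in m); z points along the fingers, y is the line along which they close (so a half turn about z gives the same grasp; the last joint's range is limited). The gripper opens to 94 mm and grips with 3 to 60 N. Pads are 16 mm wide; open, the fingers measure 119 mm over their backs; the gripper's body (75 mm by 177 mm) begins 78 mm behind the grasp point.
Start: joints at [1.195, 0.087, 1.371, -0, 1.684, -0.103], TCP at [0.148, 0.53, 0.206] pointing down, gripper open.
Joint ranges: [-3.1, 3.1], [-0.76, 2.03], [0.27, 2.55], [-1.08, 4.22], [0.17, 2.65], [-2.57, 2.57]. Speed limits (rad/s): [2.79, 2.79, 3.14, 3.14, 3.14, 3.14].

### API

Orientations are given as [roll, pitch, yaw] about the fixed x, y, z axes, in that order (R = Rz(yaw) Ry(pitch) Rx(roll)).
In Python, from bench import robot gives the robot as it stands.
- The arm moves only by the tool arm_command, never from a script. Its argument "targets" is one flat list of numbers, 7 for each row, row after row: the turn, a rotation vector about the tool's x, y, z in degrees, then the shift along the tool's x, y, z in mm, then the closure, from -1 (fully open) to 1 (shut). In form: [ax, ay, az, x, y, z, hand, ax, ay, az, x, y, z, hand, ...]. A call has 1 to 20 rows; each row is the pose to reach, as a shift and turn from the pose commanded when the call began, along the tool's axes at that moment; what a row does not reach only later rows make up. A row lasts 1/10 s, in which the tool goes at most 50 mm and 8.59 degrees, less where a joint would pass 70% of its speed; a pose out of reach is approached as far as the arm can. A call with a gripper value outside its range is refused whole. The fingers move at their own pace and stop on an object; the grip force is fixed at half the most. Time passes only in rows, so rows that repeat a pose let the fingers close. It gives the time, the measured TCP pose, the force, the opening and the grip force at its end, in the units of the state.
- robot.get_obs(): the state, without advancing time (a new reading comes with each control period).
- robot.snapshot(name): name is "scene" or "top" or "wrist"; returns a dict with "color" (384x512x3 uint8, red, green, blue), "range_z" (384x512 float32, m along the optical axis (not along the pixel's ray), 0 where there is no reading), "fx", "fy", "cx", "cy" (pixels), "dist_coeffs" ([k1, k2, p1, p2, k3] as OpenCV has them; the pictures are not rectified), "T" (4x4, takes a point from camera to world coordinates); the wrist camera has in their place "T_tool_cam" (4x4, takes a point from camera to tool coordinates, whose origin is the TCP and whose axes are the flange's). Camera axes: x right, y down, z forward; pixel columns grow to the right and rows downward; lengths in m; the calibration is good to about 2 mm. A picture is of the moment at which its call begins: read the wrist's pose just before it.
- robot.close_job(): hands the job in; it is judged then, once.
The state is a dict: "time": time; "joint_positions": joint angles; "qvel": joint speeds; "joint_torque": joint torques, N m; "tool_pos": TCP position; "ee_rot": TCP orientation; "wrist_force": force on the tool from outside, world axes, zero at the start; "wrist_torque": the same for the moment, N m; "width": finger opening in m; "finger_force": force on a finger pad.
Only numpy, scipy, OpenCV 4.12 (cv2) and the standard library are available. Lean on these libraries where they do the work, as an engineer would, in place of code of your own. Each camera call takes 0.05 s, during which the arm holds its last target. There are 200 camera calls.

## Working session

There is one attempt and no reset: what is moved stays moved. The work goes in short steps, Python scripts to look and compute and a tool call to move; the robot and the scene stay as the last step left them, time stands still between calls to the robot, and variables do not carry over. Pictures are saved under pics/ and viewed, at most 10 in all, crops included, and the job is handed in when it is done.

Besides the shell and the picture viewer there is one more tool, called after "Call:" by a JSON object that holds its "method" and its "body", one argument or row to a line. arm_command: Moves the arm, as the interface text tells. Its arguments: {"type":"object","properties":{"targets":{"type":"array"}},"required":["targets"]}

```bash
mkdir -p pics; ls; python3 - <<'E'
from bench import robot
import cv2,numpy as np
o=robot.get_obs();print(o)
for n in("scene","top"):
    s=robot.snapshot(n);cv2.imwrite(f"pics/{n}0.png",s["color"][:,:,::-1]);np.savez(f"{n}0.npz",**s)
    print(n,s["fx"],s["dist_coeffs"],np.round(s["T"],3).tolist())
E
```

```text
pics
{'time': 0.0, 'joint_positions': array([ 1.19487921e+00,  8.79720376e-02,  1.37225779e+00, -1.22824970e-05,
        1.68358668e+00, -1.03123700e-01]), 'qvel': array([-0.00026242, -0.00134596,  0.00053171, -0.0008544 ,  0.0008501 ,
       -0.00051909]), 'joint_torque': array([ 1.81675296e-04, -3.40186501e+01, -3.02422607e+01,  7.17567257e-02,
        3.30996746e-02, -2.01961711e-04]), 'tool_pos': array([0.14800087, 0.52914263, 0.20429308]), 'ee_rot': array([-3.13937936e+00, -2.16782394e-04,  2.86879763e+00]), 'wrist_force': array([ 0.01732443,  0.45960685, -0.01837984]), 'wrist_torque': array([-0.01457991, -0.01553884,  0.01047738]), 'finger_force': 0.0, 'width': 0.09387715927906615}
scene 348.6087391497182 [-0.02597599  0.          0.          0.          0.        ] [[0.637, -0.468, 0.613, 0.01], [-0.771, -0.364, 0.523, -0.413], [-0.021, -0.805, -0.592, 0.589], [0.0, 0.0, 0.0, 1.0]]
top 384.8755260931727 [0.0115632 0.        0.        0.        0.       ] [[-0.028, -0.983, 0.182, 0.377], [-0.999, 0.03, 0.012, 0.042], [-0.017, -0.182, -0.983, 0.909], [0.0, 0.0, 0.0, 1.0]]
```

View pics/scene0.png

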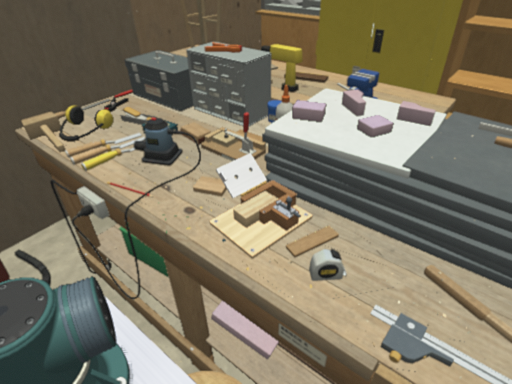

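View pics/top0.png

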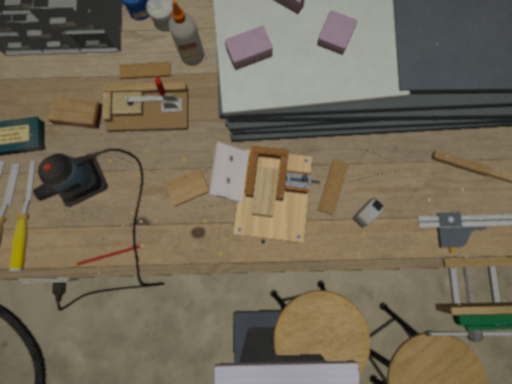

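The scene view shows the jig in the middle with the leaf leaning back-left and the stack of boards behind it. In the top view the base spans about (235,236)–(304,241)–(312,156), the block is at (265,187) and the knob near (316,181).

```bash
cat > h.py <<'E'
import numpy as np,cv2
def load(n): return dict(np.load(n+".npz"))
def ray(s,uv):
    K=np.array([[s["fx"],0,s["cx"]],[0,s["fy"],s["cy"]],[0,0,1]],float)
    p=cv2.undistortPoints(np.array(uv,float).reshape(-1,1,2),K,s["dist_coeffs"]).reshape(-1,2)
    d=np.c_[p,np.ones(len(p))]@s["T"][:3,:3].T
    return s["T"][:3,3],d
def onz(s,uv,z):
    o,d=ray(s,uv); return o+d*((z-o[2])/d[:,2])[:,None]
E
python3 - <<'E'
import cv2
a=cv2.imread("pics/top0.png")[135:250,195:335]
cv2.imwrite("pics/c1.png",cv2.resize(a,None,fx=5.5,fy=5.2,interpolation=cv2.INTER_CUBIC)[:598])
from h import *
s=load("top0")
print(onz(s,[[235,236],[304,241],[312,156]],.012))
print("stack z", [(s["T"]@np.r_[onz(s,[[u,v]],0)[0],1])[2] for u,v in [(300,60)]][:0])
o,d=ray(s,[[300,60],[300,110],[300,128],[230,170],[265,187],[227,150],[215,195]])
for (u,v),di in zip([[300,60],[300,110],[300,128],[230,170],[265,187],[227,150],[215,195]],d): print(u,v,(o+di*s["range_z"][v,u]).round(3))
E
```

```text
[[ 0.43446138  0.10774724  0.012     ]
 [ 0.41841834 -0.0514332   0.012     ]
 [ 0.62029557 -0.08068564  0.012     ]]
stack z []
300 60 [ 0.78  -0.044  0.177]
300 110 [ 0.681 -0.042  0.155]
300 128 [ 0.669 -0.048  0.076]
230 170 [0.575 0.111 0.085]
265 187 [0.541 0.035 0.047]
227 150 [0.618 0.116 0.093]
215 195 [0.517 0.143 0.1  ]
```

View pics/c1.png

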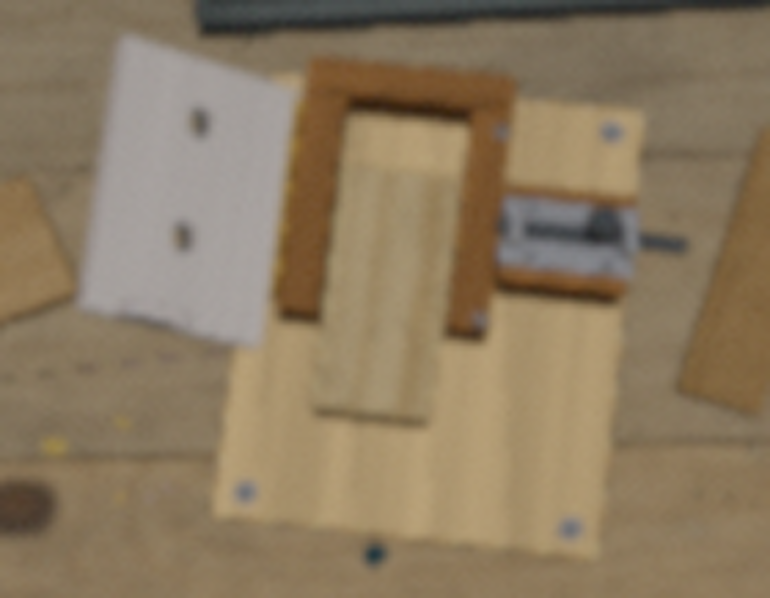

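```bash
cat >> h.py <<'E'
def crop(p): return (np.array(p,float)+.5)/[5.5,5.2]+[194.5,134.5]
E
python3 - <<'E'
from h import *
s=load("top0")
P=[(212,517),(600,557),(645,110),(485,335),(515,76)]
J=np.array([(-135,62,12),(-135,-102,12),(72,-102,12),(-45,-44.5,49),(72,-44.5,49)])/1e3
W=np.vstack([onz(s,[crop(p)],j[2]) for p,j in zip(P,J)])
a=J[:,0]+1j*J[:,1];b=W[:,0]+1j*W[:,1]
k=((a-a.mean()).conj()*(b-b.mean())).sum();th=np.angle(k);t=b.mean()-np.exp(1j*th)*a.mean()
print("jig",t,"yaw",th,"scale",abs(k)/(abs(a-a.mean())**2).sum());print(np.abs(b-t-np.exp(1j*th)*a)*1e3)
np.save("jig.npy",[t.real,t.imag,th])
def toj(w): 
    z=(w[:,0]+1j*w[:,1]-t)*np.exp(-1j*th); return np.c_[z.real,z.imag,w[:,2]]*1e3
print("block near",toj(onz(s,[crop((312,408)),crop((433,418))],.047)))
print("knob",toj(onz(s,[crop((605,222))],.088)))
# leaf edge: intersect with circle: angle with hinge (47.5,52)
for p in [(122,36),(80,308),(100,172)]:
    o,d=ray(s,[crop(p)])
    best=[]
    for z in np.arange(.06,.15,.005):
        q=toj(o+d*((z-o[2])/d[:,2])[:,None])[0]; best.append((abs(np.hypot(q[1]-47.5,q[2]-52)-88.5),q))
    e,q=min(best,key=lambda x:x[0]);print(e,q,"ang",np.arctan2(q[2]-52,-(q[1]-47.5)))
# stack profile in jig frame, y=0 column
v,u=np.mgrid[60:150:1,200:420:4];uv=np.c_[u.ravel(),v.ravel()]
o,d=ray(s,uv);w=o+d*s["range_z"][uv[:,1],uv[:,0]][:,None]
j=toj(w);m=(j[:,2]>60)&(abs(j[:,1])<130);print("stack near edge x min",j[m&(j[:,0]>85)][:,0].min(), "world x", w[m&(j[:,0]>85)][:,0].min())
for n,p in dict(off=(25,250),strip=(735,300)).items(): print(n,toj(onz(s,[crop(p)],.015)))
E
```

```text
jig (0.5637948641520161+0.031926297437285193j) yaw -0.1406404732131324 scale 0.9984248827754832
[0.41588573 1.09241652 1.24066337 1.65616856 0.79073678]
block near [[-85.40955703  23.83618385  47.        ]
 [-84.25226924 -25.86428076  47.        ]]
knob [[  0.44494505 -84.38645291  88.        ]]
0.8141979035556943 [ 53.67567149 113.26321076 110.        ] ang 2.418838736356941
0.11937245489444592 [-62.04594139 114.18684522 110.        ] ang 2.4257513967338107
0.1671222909866259 [ -4.94840652 114.12354902 110.        ] ang 2.4252811495932214
stack near edge x min 90.73336522338283 world x 0.6659301790675771
off [[-23.27827922 157.02558212  15.        ]]
strip [[ -12.88460137 -148.79883382   15.        ]]
```

The base corners fit the jig frame within 1.7 mm. The block is 30 mm from home and the leaf is at 2.42 rad.

```bash
cat >> h.py <<'E'
from scipy.spatial.transform import Rotation as R
def plan(pj,o=None,c=None):
    """shift (tool axes, mm) and turn (deg) to jig point pj (mm), tool aligned with jig"""
    x,y,th=np.load("jig.npy"); A=R.from_euler("z",th)
    w=A.apply(np.array(pj)/1e3)+[x,y,0]
    if o is None:
        from bench import robot; o=robot.get_obs()
    r=R.from_euler("xyz",o["ee_rot"]); g=R.from_euler("xyz",[np.pi,0,th+np.pi])
    now=A.inv().apply(o["tool_pos"]-[x,y,0])*1e3
    print("now jig",now.round(1),"F jig",A.inv().apply(o["wrist_force"]).round(1),"t",o["time"],"w",o["width"])
    print("turn",np.degrees((r.inv()*g).as_rotvec()).round(2),"shift",(r.inv().apply(w-o["tool_pos"])*1e3).round(1))
E
python3 -c "
from h import *
plan([-125,0,150])"
```

```text
now jig [-481.4  434.1  204.4] F jig [-0.1  0.6 -0.1] t 0.1 w 0.0937130445843436
turn [-0.11 -0.02 -7.57] shift [-410.5 -383.2   55.1]
```

Call:
{"method": "arm_command", "body": {
  "targets": [0, 0, -7.6, -410, -383, 55, 1, 0, 0, -7.6, -410, -383, 55, 1, 0, 0, -7.6, -410, -383, 55, 1, 0, 0, -7.6, -410, -383, 55, 1, 0, 0, -7.6, -410, -383, 55, 1, 0, 0, -7.6, -410, -383, 55, 1, 0, 0, -7.6, -410, -383, 55, 1, 0, 0, -7.6, -410, -383, 55, 1, 0, 0, -7.6, -410, -383, 55, 1, 0, 0, -7.6, -410, -383, 55, 1, 0, 0, -7.6, -410, -383, 55, 1, 0, 0, -7.6, -410, -383, 55, 1, 0, 0, -7.6, -410, -383, 55, 1, 0, 0, -7.6, -410, -383, 55, 1, 0, 0, -7.6, -410, -383, 55, 1, 0, 0, -7.6, -410, -383, 55, 1]
}}

```text
time: 1.7
tool_pos: [0.4394, 0.0518, 0.1508]
ee_rot: [3.141, 0.001, 3.004]
wrist_force: [0.8, -0.5, -0.7]
width: 0.0005
finger_force: 0.0
```

```bash
python3 -c "
from h import *
plan([-125,0,30])
from bench import robot
s=robot.snapshot('wrist');cv2.imwrite('pics/w1.png',s['color'][:,:,::-1]);print(s['T_tool_cam'].round(3))"
```

```text
now jig [-126.     2.3  150.8] F jig [ 0.9 -0.4 -0.7] t 1.7 w 0.0005464534116788074
turn [0.03 0.03 0.18] shift [ -0.9  -2.3 120.8]
[[-0.    -0.96  -0.278  0.081]
 [ 1.    -0.     0.001  0.001]
 [-0.001 -0.278  0.96  -0.18 ]
 [ 0.     0.     0.     1.   ]]
```

View pics/w1.png

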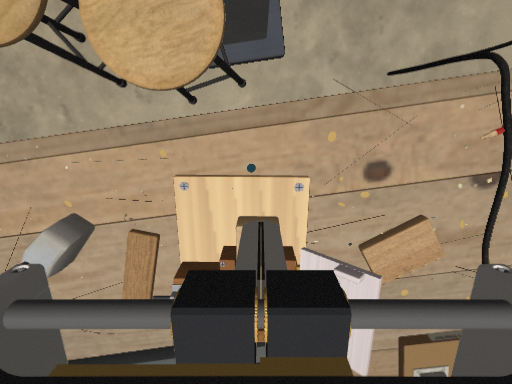

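The closed fingers (column 261) are lined up with the block's near end, columns 237–285 at row 217.

Call:
{"method": "arm_command", "body": {
  "targets": [0, 0, 0, 0, -2, 45, 1, 0, 0, 0, 0, -2, 90, 1, 0, 0, 0, 0, -2, 120, 1, 0, 0, 0, 0, -2, 120, 1, 0, 0, 0, -10, -2, 120, 1, 0, 0, 0, -20, -2, 120, 1, 0, 0, 0, -26, -2, 120, 1, 0, 0, 0, -30, -2, 120, 1, 0, 0, 0, -34, -2, 120, 1, 0, 0, 0, -38, -2, 120, 1, 0, 0, 0, -42, -2, 120, 1, 0, 0, 0, -46, -2, 120, 1, 0, 0, 0, -50, -2, 120, 1, 0, 0, 0, -53, -2, 120, 1, 0, 0, 0, -56, -2, 120, 1, 0, 0, 0, -58, -2, 120, 1, 0, 0, 0, -60, -2, 120, 1, 0, 0, 0, -61, -2, 120, 1, 0, 0, 0, -61, -2, 120, 1]
}}

```text
time: 3.65
tool_pos: [0.5, 0.0399, 0.0304]
ee_rot: [3.142, -0.0, 3.001]
wrist_force: [-0.2, 0.0, 0.6]
width: 0.0005
finger_force: 0.4
```

```bash
python3 -c "
from h import *
plan([-63,0,30])"
```

```text
now jig [-64.2  -1.1  30.4] F jig [-0.2  0.   0.6] t 3.65 w 0.00045733326190015443
turn [ 0.   -0.    0.03] shift [-1.2  1.1  0.4]
```

Call:
{"method": "arm_command", "body": {
  "targets": [0, 0, 0, -1, 0, 0, 1, 0, 0, 0, -2, 0, 0, 1, 0, 0, 0, -3, 0, 0, 1, 0, 0, 0, -3, 0, 0, 1]
}}

```text
time: 4.05
tool_pos: [0.5001, 0.0399, 0.0304]
ee_rot: [-3.141, -0.007, 3.002]
wrist_force: [-8.7, 0.8, 6.5]
width: 0.0008
finger_force: 4.5
```

Call:
{"method": "arm_command", "body": {
  "targets": [0, 0, 0, -1, 0, 0, 1, 0, 0, 0, -2, 0, 0, 1, 0, 0, 0, -2, 0, 0, 1]
}}

```text
time: 4.35
tool_pos: [0.5001, 0.0399, 0.0304]
ee_rot: [-3.141, -0.011, 3.002]
wrist_force: [-14.8, 1.3, 10.8]
width: 0.0006
finger_force: 7.0
```

```bash
python3 -c "
from h import *
plan([-63,0,30])"
```

```text
now jig [-64.2  -1.   30.4] F jig [-14.9  -0.7  10.8] t 4.35 w 0.0005540057562357895
turn [-0.02 -0.65  0.05] shift [-1.2  1.   0.4]
```

The block is hard against the stop: force climbs with no motion. Next the arm retreats, lifts and goes left of the leaf.

Call:
{"method": "arm_command", "body": {
  "targets": [0, 0, 0, 30, 0, 0, 1, 0, 0, 0, 30, 0, -45, 1, 0, 0, 0, 30, 0, -90, 1, 0, 0, 0, 30, 0, -135, 1, 0, 0, 0, 30, 0, -170, 1, 0, 0, 0, 30, 0, -170, 1, 0, 0, 0, 0, 40, -170, 1, 0, 0, 0, -30, 80, -170, 1, 0, 0, 0, -60, 120, -170, 1, 0, 0, 0, -60, 147, -170, 1, 0, 0, 0, -60, 147, -170, 1, 0, 0, 0, -60, 147, -170, 1, 0, 0, 0, -60, 147, -130, 1, 0, 0, 0, -60, 147, -90, 1, 0, 0, 0, -60, 147, -52, 1, 0, 0, 0, -60, 147, -52, 1]
}}

```text
time: 5.95
tool_pos: [0.5799, 0.1739, 0.0756]
ee_rot: [-3.137, -0.012, 3.0]
wrist_force: [-0.4, -0.7, -1.4]
width: 0.0004
finger_force: 0.0
```

```bash
python3 -c "
from h import *
plan([0,100,82])"
```

```text
now jig [ -4.  142.8  75.6] F jig [-0.3 -0.7 -1.4] t 5.95 w 0.0004243466169172941
turn [-0.28 -0.7  -0.07] shift [ -3.9 -42.8  -6.2]
```

Call:
{"method": "arm_command", "body": {
  "targets": [-0.3, -0.7, 0, -3, -5, 0, 1, -0.3, -0.7, 0, -3, -10, 0, 1, -0.3, -0.7, 0, -3, -16, 0, 1, -0.3, -0.7, 0, -3, -22, 0, 1, -0.3, -0.7, 0, -3, -28, 0, 1, -0.3, -0.7, 0, -3, -34, -4, 1, -0.3, -0.7, 0, -3, -42, -10, 1, -0.3, -0.7, 0, -3, -50, -20, 1, -0.3, -0.7, 0, -3, -58, -30, 1, -0.3, -0.7, 0, -3, -66, -38, 1, -0.3, -0.7, 0, -3, -74, -43, 1, -0.3, -0.7, 0, -3, -81, -46, 1, -0.3, -0.7, 0, -3, -81, -46, 1]
}}

```text
time: 7.25
tool_pos: [0.5765, 0.0943, 0.1288]
ee_rot: [3.137, 0.013, 3.0]
wrist_force: [0.9, 0.0, -0.6]
width: 0.0005
finger_force: 0.0
```

```bash
python3 -c "
from h import *
plan([0,25,115])
from bench import robot
s=robot.snapshot('scene');a=s['color'][130:270,180:340,::-1];cv2.imwrite('pics/s2.png',cv2.resize(a,None,fx=4,fy=4,interpolation=2))"
```

```text
now jig [  3.9  63.5 128.8] F jig [ 0.9  0.1 -0.6] t 7.25 w 0.0004826829672392861
turn [ 0.26  0.72 -0.06] shift [  4.  -38.6  13.6]
```

View pics/s2.png

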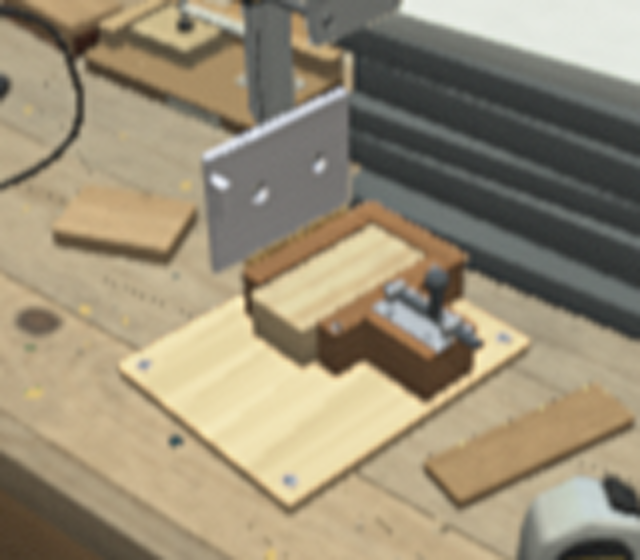

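The leaf is about upright, with its face at (280,180), and the block is home at (340,270).

Call:
{"method": "arm_command", "body": {
  "targets": [0.3, 0.7, 0, 4, -8, 0, 1, 0.3, 0.7, 0, 4, -16, 0, 1, 0.3, 0.7, 0, 4, -22, 2, 1, 0.3, 0.7, 0, 4, -29, 4, 1, 0.3, 0.7, 0, 4, -35, 6, 1, 0.3, 0.7, 0, 4, -41, 9, 1, 0.3, 0.7, 0, 4, -46, 13, 1, 0.3, 0.7, 0, 4, -51, 17, 1, 0.3, 0.7, 0, 4, -56, 21, 1, 0.3, 0.7, 0, 4, -61, 26, 1, 0.3, 0.7, 0, 4, -65, 31, 1, 0.3, 0.7, 0, 4, -68, 36, 1, 0.3, 0.7, 0, 4, -71, 41, 1, 0.3, 0.7, 0, 4, -73, 46, 1, 0.3, 0.7, 0, 4, -75, 51, 1, 0.3, 0.7, 0, 4, -76, 55, 1, 0.3, 0.7, 0, 4, -77, 62, 1, 0.3, 0.7, 0, 4, -78, 68, 1, 0.3, 0.7, 0, 4, -78, 68, 1]
}}

```text
time: 9.2
tool_pos: [0.5617, 0.0193, 0.0585]
ee_rot: [3.141, -0.002, 3.001]
wrist_force: [0.7, 0.9, -0.4]
width: 0.0004
finger_force: 0.0
```

```bash
python3 -c "
from h import *
plan([0,-20,55])"
```

```text
now jig [ -0.3 -12.8  58.5] F jig [ 0.6  1.  -0.4] t 9.2 w 0.0004131610184502729
turn [ 0.01 -0.14  0.02] shift [-0.3 -7.2  3.5]
```

Now press down gently.

Call:
{"method": "arm_command", "body": {
  "targets": [0, 0, 0, 0, -4, 1, 1, 0, 0, 0, 0, -6, 2, 1, 0, 0, 0, 0, -6, 3, 1, 0, 0, 0, 0, -6, 4, 1, 0, 0, 0, 0, -6, 5, 1, 0, 0, 0, 0, -6, 6, 1, 0, 0, 0, 0, -6, 6, 1]
}}

```text
time: 9.9
tool_pos: [0.5619, 0.0132, 0.0552]
ee_rot: [-3.141, 0.001, 3.002]
wrist_force: [-1.7, 0.3, 5.4]
width: 0.0005
finger_force: 2.5
```

```bash
python3 -c "
from h import *
plan([0,-20,55])"
```

```text
now jig [  0.8 -18.8  55.2] F jig [-1.7  0.   5.4] t 9.9 w 0.00047822761682992146
turn [-0.02  0.05  0.04] shift [ 0.8 -1.2  0.2]
```

Call:
{"method": "arm_command", "body": {
  "targets": [0, 0, 0, 0, 0, 2, 1, 0, 0, 0, 0, 0, 4, 1, 0, 0, 0, 0, 0, 5, 1, 0, 0, 0, 0, 0, 5, 1]
}}

```text
time: 10.3
tool_pos: [0.5621, 0.0132, 0.0549]
ee_rot: [-3.141, 0.002, 3.002]
wrist_force: [-9.4, -0.6, 22.6]
width: 0.0003
finger_force: 11.4
```

Call:
{"method": "arm_command", "body": {
  "targets": [0, 0, 0, 0, 0, -40, 1, 0, 0, 0, 0, 0, -80, 1, 0, 0, 0, 0, 0, -110, 1, 0, 0, 0, 0, -35, -110, 1, 0, 0, 0, 0, -70, -110, 1, 0, 0, 0, 0, -105, -110, 1, 0, 0, 0, 0, -108, -110, 1, 0, 0, 0, 0, -108, -80, 1, 0, 0, 0, 0, -108, -50, 1, 0, 0, 0, 0, -108, -30, 1, 0, 0, 0, 0, -108, -30, 1, 0, 0, 0, 0, -108, -30, 1]
}}

```text
time: 11.5
tool_pos: [0.5467, -0.093, 0.0791]
ee_rot: [3.141, -0.0, 3.002]
wrist_force: [-0.2, -0.9, 0.4]
width: 0.0007
finger_force: 0.0
```

```bash
python3 -c "
from h import *
plan([0,-54,78])
from bench import robot
s=robot.snapshot('scene');a=s['color'][130:270,180:340,::-1];cv2.imwrite('pics/s3.png',cv2.resize(a,None,fx=4,fy=4,interpolation=2))"
```

```text
now jig [   0.6 -126.1   79.1] F jig [-0.  -0.9  0.4] t 11.5 w 0.0007365813540124492
turn [ 0.03 -0.02  0.06] shift [ 0.5 72.1  1.1]
```

View pics/s3.png

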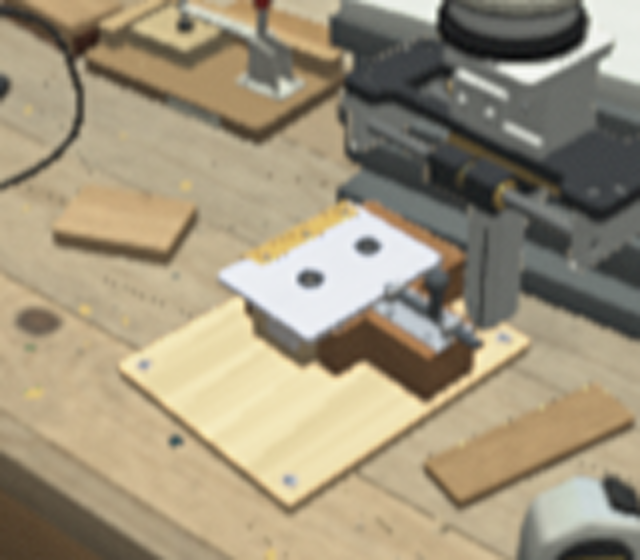

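The leaf lies flat at (330,270) and the finger (495,270) stands to the right of the knob (437,285).

Call:
{"method": "arm_command", "body": {
  "targets": [0, 0, 0, 0, 8, 0, 1, 0, 0, 0, 0, 14, 0, 1, 0, 0, 0, 0, 18, 0, 1, 0, 0, 0, 0, 22, 0, 1, 0, 0, 0, 0, 26, 0, 1, 0, 0, 0, 0, 30, 0, 1, 0, 0, 0, 0, 34, 0, 1, 0, 0, 0, 0, 38, 0, 1, 0, 0, 0, 0, 41, 0, 1, 0, 0, 0, 0, 43, 0, 1, 0, 0, 0, 0, 45, 0, 1, 0, 0, 0, 0, 45, 0, 1]
}}

```text
time: 12.75
tool_pos: [0.5529, -0.0487, 0.0789]
ee_rot: [3.141, -0.0, 3.002]
wrist_force: [0.9, -1.2, 1.0]
width: 0.0008
finger_force: 0.6
```

Call:
{"method": "arm_command", "body": {
  "targets": [0, 0, 0, 0, 1, 0, 1, 0, 0, 0, 0, 2, 0, 1, 0, 0, 0, 0, 3, 0, 1, 0, 0, 0, 0, 3, 0, 1]
}}

```text
time: 13.15
tool_pos: [0.5531, -0.047, 0.079]
ee_rot: [-3.14, -0.0, 3.001]
wrist_force: [0.4, -5.6, 1.8]
width: 0.0008
finger_force: 2.6
```

```bash
python3 -c "
from h import *
plan([0,-79,78])"
```

```text
now jig [  0.5 -79.6  79. ] F jig [ 1.2 -5.5  1.8] t 13.15 w 0.000820000711747953
turn [-0.1  -0.01  0.01] shift [0.5 0.6 1. ]
```

Call:
{"method": "arm_command", "body": {
  "targets": [0, 0, 0, 0, 2, 0, 1, 0, 0, 0, 0, 4, 0, 1, 0, 0, 0, 0, 5, 0, 1, 0, 0, 0, 0, 5, 0, 1]
}}

```text
time: 13.55
tool_pos: [0.5532, -0.0465, 0.0792]
ee_rot: [-3.131, -0.0, 3.0]
wrist_force: [-2.4, -14.2, 2.4]
width: 0.0006
finger_force: 7.4
```

Call:
{"method": "arm_command", "body": {
  "targets": [0, 0, 0, 0, -20, 0, 1, 0, 0, 0, 0, -40, 0, 1, 0, 0, 0, 0, -40, -45, 1, 0, 0, 0, 0, -40, -90, 1, 0, 0, 0, 80, -40, -120, 1, 0, 0, 0, 120, -40, -120, 1, 0, 0, 0, 160, -40, -120, 1, 0, 0, 0, 180, -40, -120, 1, 0, 0, 0, 180, -40, -120, 1, 0, 0, 0, 180, -40, -120, 1, 0, 0, 0, 180, -40, -120, 1]
}}

```text
time: 14.65
tool_pos: [0.3709, -0.0552, 0.1987]
ee_rot: [3.14, -0.0, 3.002]
wrist_force: [-0.5, 0.3, -1.3]
width: 0.0002
finger_force: 0.0
```

```bash
python3 -c "
from h import *
plan([0,-79,78])
from bench import robot
s=robot.snapshot('scene');a=s['color'][130:270,180:340,::-1];a=cv2.resize(a,None,fx=3,fy=3,interpolation=2)
s=robot.snapshot('top');b=s['color'][135:250,195:335,::-1];b=cv2.resize(b,(320,420),interpolation=2);cv2.imwrite('pics/s4.png',np.hstack([a,b]))"
```

```text
now jig [-178.8 -113.3  198.7] F jig [-0.6  0.3 -1.3] t 14.65 w 0.00015023980607754606
turn [ 0.07 -0.01  0.06] shift [-178.8   34.   120.7]
```

View pics/s4.png

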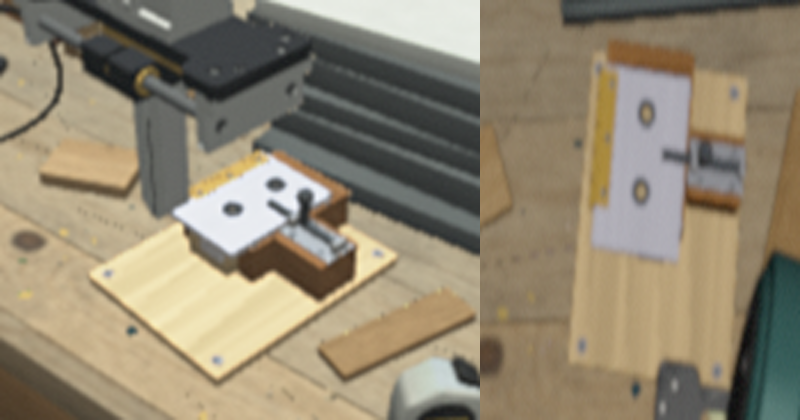

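The bolt lies over the leaf's edge (left picture (285,210), right picture (675,155)). The leaf is flat, the bystanders have not moved, and the arm is clear.

```bash
python3 -c "
from bench import robot
print(robot.close_job())"
```

```text
the job is handed in; nothing more can be done
None
```

The job is done and handed in at about 15 s of robot time: the block is hard against the end stop, the leaf is pressed flat, the bolt is pushed to its stop over the leaf's edge, and I saw no sign that anything else moved.

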